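Feed the scrubber's battery along the rail into its hooded charger with the brush handle

TASK

Pick up the stiff teal brush and use its handle as a push stick, never your fingers, to press the battery pack square against the aluminium rail while it is still clear of the hood. Then feed it along the rail, keeping it against the rail all the way, under the low hood until it meets the hidden contact shoe and has pushed that shoe firmly back, without ramming it. Lay the brush back bristles down on its black mat and leave everything else on the cart where it stands.

Things in the scene. Friction and masses are not known exactly. Their poses are not given: they have to be found in the camera images.
- dock: Fixed charger on the cart top. Origin: foot of the aluminium rail's guiding face, in the plane of the hood's mouth. +y: feed direction, into the hood; +x: from the pack's side into the rail. The guiding face is the plane x = 0, 22 mm high, from y = -270 mm on through the hood; rail 16 mm thick. The pack slides on the cart top itself (z = 0). A yellow mark on the rail starts 50 mm before the mouth.
- hood_mouth (a point): Centre of the hood's mouth, 24 mm up; axes as the dock's. The rigid hood covers y = 0 to 210 mm from here in the dock's frame, x = -82 to 16 mm; inside it is 74 mm wide (dock x = -74 to 0) and 48 mm high; its roof top is at 52 mm. The first 75 mm of roof are clear plastic, the rest dark.
- shoe (a joint): Contact shoe in the hood, facing the mouth; slides along the dock's +y. 0 = untouched, 0.014 m = fully back on a rigid end; firmly back means over 0.007 m. Stiff: about 5 N moves it, and it stays where pushed, no spring. Where it stands varies and is not told: its untouched face lies 115 to 160 mm inside the mouth.
- pack_center (a point): Centre of the battery pack: navy block, 64 mm wide (x), 90 mm long (y), 36 mm high, 0.3 to 0.55 kg. Its +y end has two brass contacts and enters the hood first; its -y end is orange. It starts beside the rail, not touching it, slightly turned, its front about 60 to 110 mm before the mouth. Against the rail its centre is at dock x = -32 mm.
- pack_front (a point): Centre of the pack's front (brass contact) end face, 18 mm above its underside, 45 mm from its centre along its +y.
- pack_tail (a point): Centre of the pack's orange tail end face, 18 mm above its underside, 45 mm from its centre along its -y.
- brush_center (a point): Centre of the brush's head, 28 mm above the bristles' underside. Head: upright block 80 mm long (x), 32 mm wide (y), 56 mm high: rigid pale bristles in the lower 20 mm, teal body above with flat sides to grip. z is up. Handle 18 x 18 mm along +x, its white round tip (9 mm radius) 125 mm from this point, its underside 14 mm above the bristles' underside. 0.16 kg.
- mat_center (a point): Centre of the top of the black rubber mat, fixed, 120 x 100 mm, 4 mm thick, where the brush's head stands at the start and must stand again at the end (the handle overhangs).
- jug_center (a point): Closed teal jug, 108 mm across, 213 mm high, with a side handle to its +x; this point is 100 mm above its foot on its axis. Bystander.
- ball_center (a point): Pink hard silicone dosing ball, 80 mm across, 73 mm high, flat foot; point at mid height. Bystander.
- softener_center (a point): Lilac bottle with blue cap, 68 mm across, 170 mm high; point at mid height. Bystander.
- pin_a_center (a point): Yellow clothespin lying flat, 72 x 13 x 11 mm; its centre. Bystander.
- pin_b_center (a point): Red clothespin lying flat, 72 x 13 x 11 mm; its centre. Bystander.
- pin_c_center (a point): Green clothespin lying flat, 72 x 13 x 11 mm; its centre. Bystander.
There are look-alikes about, which are no part of the job. Leave any blue or green look-alike of the part that bears brush_center alone.

How it is judged:
By the outcome, as a careful person would: the job done as asked, in the order asked, and still so for the second after the job is handed in, with the robot touching nothing.
It also fails if it takes over 72 s, if anything falls off the work surface, if the arm or the gripper's body presses on something with over 40 N, if the wrist force passes 120 N, or if a joint passes its speed limit or range.

ROBOT

A 7-joint arm with a two-finger parallel gripper is mounted at the origin on the work surface. World frame = base frame: x ahead of the robot, y to its left, z up, the work surface at z = 0. Lengths are in m, angles in rad, forces in N, time in s.
With the tool pointing down it reaches from about 0.4 to 0.85 m from the base axis. Payload 10.4 kg.
Tool frame: the origin (TCP) lies midway between the tips of the shut fingers; the grasp point (between the pads) lies 19 mm behind it; z points along the fingers, y is the line along which they close (so a half turn about z gives the same grasp; the last joint's range is limited). The gripper opens to 87 mm and grips with 3 to 60 N. Pads are 19 mm wide; open, the fingers measure 117 mm over their backs; the gripper's body (75 mm by 190 mm) begins 51 mm behind the grasp point.
Start: joints at [1.184, 0.332, -0.065, 1.46, 0.022, 1.35, -0.088], TCP at [0.222, -0.584, 0.223] pointing down, gripper open.
Joint ranges: [-2.6, 2.6], [-0.5, 2.12], [-1.47, 1.34], [0.16, 2.42], [-1.27, 4.41], [0.06, 2.06], [-2.6, 2.6]. Speed limits (rad/s): [2.22, 2.22, 2.79, 2.79, 3.14, 3.14, 3.14].

INTERFACE

Orientations are given as a unit quaternion [x, y, z, w].
In Python, from bench import r gives the robot as it stands.
- The arm moves only by the tool move_arm, never from a script. Its argument "targets" is a list of rows, each a list of 3 entries, a list of its own where there are three numbers: the shift along the tool's x, y, z in cm, then the turn, a rotation vector about the tool's x, y, z in rad, then the opening in per cent of the stroke, from 0 (shut) to 100 (fully open). In form: [[[x, y, z], [wx, wy, wz], gripper], ...]. A call has 1 to 20 rows; each row shifts and turns the commanded pose from where the row before left it, along the tool's axes as they then stand; what a row does not reach is not made up. A row lasts 1/8 s, in which the tool goes at most 62.5 mm and 10.7 degrees, less where a joint would pass 70% of its speed; a pose out of reach is approached as far as the arm can. A call with a gripper value outside its range is refused whole. The fingers move at their own pace and stop on an object; "grip_force" is the grip in N (left out, the last holds). Time passes only in rows, so rows that do not move let the fingers close. It gives the time, the measured TCP pose, the force, the opening and the grip force at its end, in the units of the state.
- r.read_state(): the state, without advancing time (a new reading comes with each control period).
- r.camera(name): name is "side" or "top"; returns a dict with "image" (420x560x3 uint8, blue, green, red), "vertical_fov" (degrees; the focal length in pixels is half the picture's height over the tangent of half this angle, whatever the lens; pixels are square), "cx", "cy" (the principal point, pixels), "cam_to_world" (4x4, takes a point from camera to world coordinates). Camera axes: x right, y down, z forward; pixel columns grow to the right and rows downward; lengths in m; the calibration is good to about 2 mm. A picture is of the moment at which its call begins. There is no depth.
- r.close_job(): hands the job in; it is judged then, once.
The state is a dict: "time": time; "joint_positions": joint angles; "joint_vel": joint speeds; "joint_torque": joint torques, N m; "ee_pos": TCP position; "eef_rot": TCP orientation; "ft_force": force on the tool from outside, world axes, zero at the start; "torque": the same for the moment, N m; "width": finger opening in m; "grip_force": force on a finger pad.
Only numpy, scipy, OpenCV 4.12 (cv2) and the standard library are available. Lean on these libraries where they do the work, as an engineer would, in place of code of your own. Each camera call takes 0.05 s, during which the arm holds its last target. There are 200 camera calls.

## Working session

There is one attempt and no reset: what is moved stays moved. The work goes in short steps, Python scripts to look and compute and a tool call to move; the robot and the scene stay as the last step left them, time stands still between calls to the robot, and variables do not carry over. Pictures are saved under pics/ and viewed, at most 10 in all, crops included, and the job is handed in when it is done.

Besides the shell and the picture viewer there is one more tool, called after "Call:" by a JSON object that holds its "api" and its "payload", one argument or row to a line. move_arm: Moves the arm, as the interface text tells. Its arguments: {"type":"object","properties":{"targets":{"type":"array"},"grip_force":{"type":"number"}},"required":["targets"]}

```bash
mkdir -p pics; cat > h.py <<'E'
import numpy as np, cv2
from bench import r
def shot(n,f):
    c=r.camera(n); cv2.imwrite('pics/'+f,c['image']); np.savez('pics/'+f[:-4]+'.npz',**{k:np.array(v) for k,v in c.items()}); return c
def foc(c): return c['image'].shape[0]/2/np.tan(np.radians(float(c['vertical_fov']))/2)
def ray(c,uv):
    T=np.array(c['cam_to_world']); d=np.array([(uv[0]-c['cx'])/foc(c),(uv[1]-c['cy'])/foc(c),1.]); return T[:3,3],T[:3,:3]@d
def on(c,uv,z):
    o,d=ray(c,uv); return o+d*(z-o[2])/d[2]
def proj(c,p):
    T=np.array(c['cam_to_world']); q=T[:3,:3].T@(np.array(p)-T[:3,3]); return q[:2]/q[2]*foc(c)+[c['cx'],c['cy']]
E
python3 - <<'E'
from h import *
for n in('top','side'):
    c=shot(n,n+'0.png'); print(n,c['vertical_fov'],c['cx'],c['cy'],np.round(c['cam_to_world'],3).tolist())
s=r.read_state(); print(s['ee_pos'],s['eef_rot'],s['width'],s['time'])
a=cv2.imread('pics/top0.png')
cv2.imwrite('pics/top0v.png',cv2.resize(a,(800,600),interpolation=cv2.INTER_CUBIC))
E
```

```text
top 48.1802609752674 289.466272015098 205.87541414054007 [[-0.025, -0.998, 0.056, 0.392], [-1.0, 0.025, -0.012, 0.008], [0.01, -0.056, -0.998, 1.422], [0.0, 0.0, 0.0, 1.0]]
side 42.23120399254894 272.6306537068071 207.03313373248488 [[0.866, 0.319, -0.384, 1.185], [0.499, -0.524, 0.69, -1.3], [0.019, -0.79, -0.613, 1.226], [0.0, 0.0, 0.0, 1.0]]
[ 0.22229243 -0.5837606   0.22181626] [ 9.83494027e-01  1.80939386e-01 -1.45811770e-04 -6.45431797e-04] 0.0870410836183024 0.1
```

View pics/top0v.png

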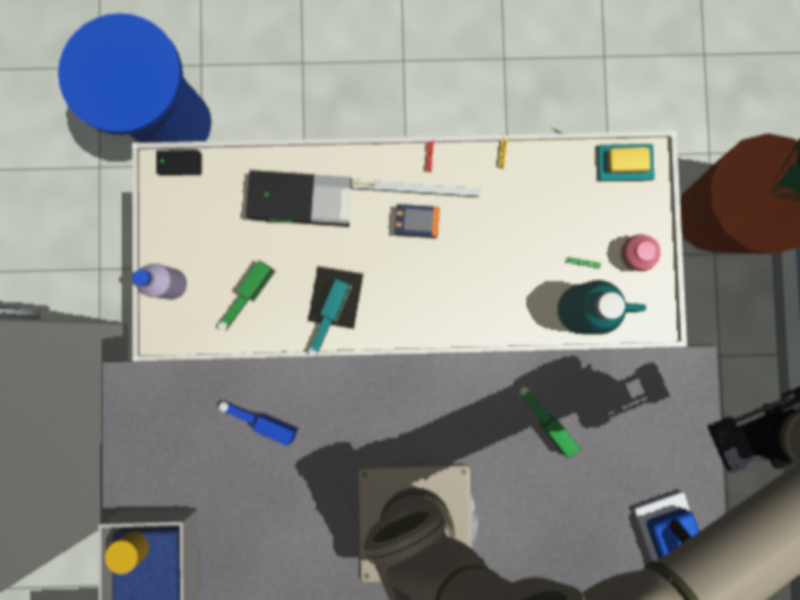

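View pics/side0.png

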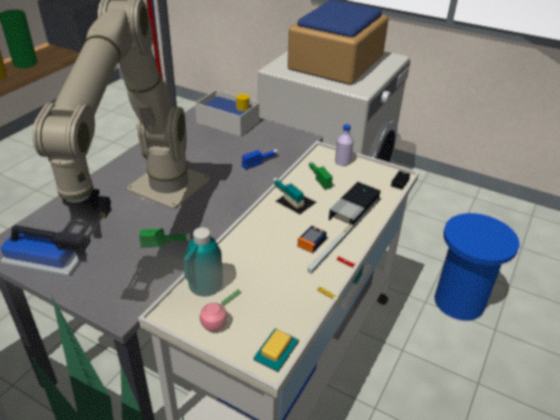

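The top view (800 px) shows the brush on its mat at (335,300) with its white tip at (315,348). The pack is at (416,221) with its orange end to the right. The rail runs from (350,184) to (480,192), the hood mouth is at x≈350, and feed goes left in the image (+y world). The side view agrees; the red and yellow pins are good for finding the cart height.

```bash
python3 - <<'E'
from h import *
C={n:dict(np.load(f'pics/{n}0.npz')) for n in('top','side')}
H={n:cv2.cvtColor(C[n]['image'],cv2.COLOR_BGR2HSV) for n in C}
def blobs(n,lo,hi,roi,mina=8):
    m=cv2.inRange(H[n],lo,hi); z=np.zeros_like(m); x0,y0,x1,y1=roi; z[y0:y1,x0:x1]=m[y0:y1,x0:x1]
    k,l,st,ce=cv2.connectedComponentsWithStats(z)
    return [(np.round(ce[i],2),st[i,4],cv2.minAreaRect(np.argwhere(l==i)[:,::-1].astype(np.float32))) for i in range(1,k) if st[i,4]>=mina]
def tri(a,b):
    (o,d),(p,e)=ray(C['top'],a),ray(C['side'],b)
    A=np.stack([d,-e],1); s=np.linalg.lstsq(A,p-o,rcond=None)[0]; return (o+d*s[0]+p+e*s[1])/2, np.linalg.norm(o+d*s[0]-p-e*s[1])
q={'red':((0,120,80),(8,255,255),(280,90,320,130),(325,250,365,275)),'yel':((18,100,80),(32,255,255),(340,90,365,125),(310,280,345,305)),
'orange':((5,150,120),(17,255,255),(270,130,320,170),(295,220,335,255)),'teal':((83,100,40),(97,255,255),(210,180,260,250),(270,175,310,210)),
}
for k,(lo,hi,a,b) in q.items():
    A=blobs('top',lo,hi,a);B=blobs('side',lo,hi,b); print(k,A,B)
    if A and B:
        a=max(A,key=lambda t:t[1])[0];b=max(B,key=lambda t:t[1])[0];print('   tri',tri(a,b))
t=C['top']['image'];s=C['side']['image']
a=cv2.resize(t[110:250,160:345],None,fx=4.3,fy=4.3,interpolation=cv2.INTER_CUBIC)
b=cv2.resize(s[165:275,255:415],None,fx=5,fy=5,interpolation=cv2.INTER_CUBIC)
cv2.imwrite('pics/topc.png',a[:600,:800]);cv2.imwrite('pics/sidec.png',b[:600,:800])
E
```

```text
red [(array([300., 109.]), np.int32(69), ((300.0000305175781, 108.99998474121094), (3.3746461868286133, 18.253767013549805), 4.39870548248291))] [(array([345.38, 261.43]), np.int32(61), ((345.3000183105469, 261.4000244140625), (16.994115829467773, 3.130495071411133), 26.56505012512207))]
   tri (array([ 0.76654723, -0.04920654,  0.0034831 ]), np.float64(0.0031426475443354666))
yel [(array([351.26, 106.86]), np.int32(90), ((351.25384521484375, 106.96924591064453), (4.713319778442383, 18.481176376342773), 7.125016689300537))] [(array([325.42, 292.02]), np.int32(80), ((325.46923828125, 292.0538635253906), (16.99275779724121, 4.589284420013428), 29.744882583618164))]
   tri (array([ 0.76953112, -0.20634536,  0.00427576]), np.float64(0.002965910488947168))
orange [(array([304.44, 154.7 ]), np.int32(54), ((304.4508361816406, 154.54100036621094), (2.6255362033843994, 19.103042602539062), 5.194429397583008))] [(array([305.42, 244.17]), np.int32(137), ((305.20892333984375, 244.1404266357422), (16.3865966796875, 8.524340629577637), 24.443954467773438))]
   tri (array([ 0.62312154, -0.05808525,  0.01911193]), np.float64(0.002322318981659704))
teal [(array([231.12, 216.07]), np.int32(455), ((229.20103454589844, 219.9226837158203), (11.676482200622559, 51.478050231933594), 23.96249008178711))] [(array([290.6 , 190.84]), np.int32(252), ((289.3902587890625, 189.01219177246094), (32.4841423034668, 10.151294708251953), 38.65980529785156))]
   tri (array([0.44424748, 0.16477329, 0.03210944]), np.float64(0.00017788370373832235))
```

View pics/topc.png

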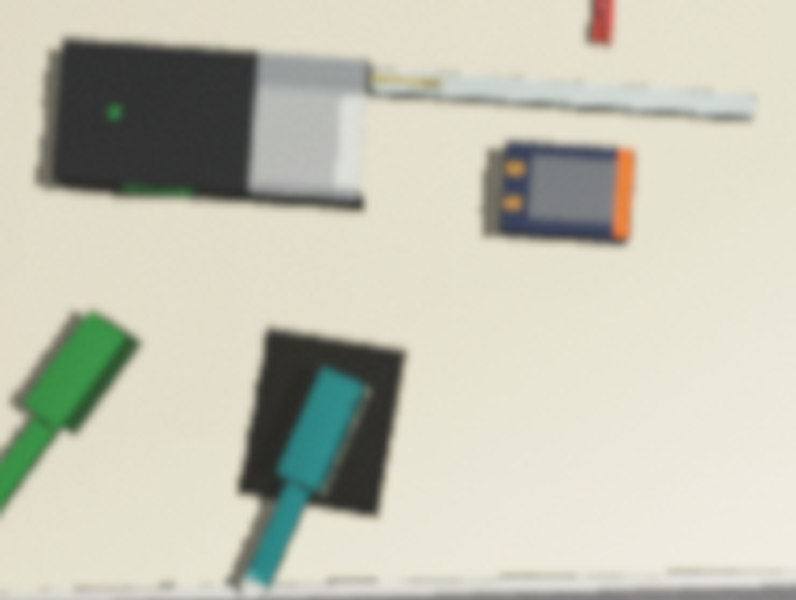

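View pics/sidec.png

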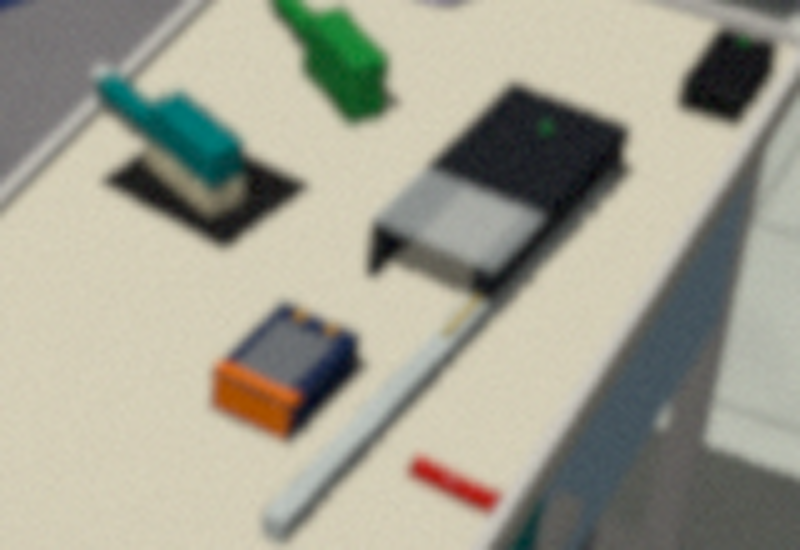

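Crops: in the top crop the brush head top spans (278..368, 366..492), with its tip at (258,583). The pack corners are about (507,140), (635,148), (628,243), (500,235), and the rail's pack-side edge runs (372,97)→(750,120). The mouth edge is at crop x≈368. The pins triangulate to z≈4 mm, so the cart top is at z≈0.

```bash
python3 - <<'E'
from h import *
c=dict(np.load('pics/top0.npz')); im=c['image']; g=cv2.GaussianBlur(im,(3,3),0); hsv=cv2.cvtColor(im,cv2.COLOR_BGR2HSV).astype(int)
# rail band: blue-red difference, per column
br=im[:,:,0].astype(float)-im[:,:,2]
E1=[];E2=[]
for u in range(266,332,2):
    col=br[120:145,u]; base=np.median(np.r_[br[112:120,u],br[145:150,u]]); v=col-base; pk=v.max()
    h=np.where(v>pk/2)[0]; a,b=h[0],h[-1]
    lo=120+b+(v[b]-pk/2)/(v[b]-v[b+1]) ; hi=120+a-(v[a]-pk/2)/(v[a]-v[a-1])
    E1.append((u,lo));E2.append((u,hi))
for n,E in(('guide',E1),('back',E2)):
    P=np.array([on(c,e,.022)[:2] for e in E]); p=np.polyfit(P[:,1],P[:,0],1); rs=P[:,0]-np.polyval(p,P[:,1]); k=abs(rs)<.003; p=np.polyfit(P[k,1],P[k,0],1); print(n,p,k.sum(),abs(rs[k]).mean())
cr=lambda x,y:(x/4.3+160,y/4.3+110)
for n,p,z in(('railend',(755,108),.022),('mouth top rail side',(371,62),.052),('mouth top other',(363,208),.052),('hood back',(65,38),.052),('hoodback2',(52,185),.052),('dark/clear',(257,52),.052),('dark2',(248,190),.052),('yellow start',(441,80),.022),
 ('headA',(323,366),.06),('headB',(368,385),.06),('headC',(322,492),.06),('headD',(278,475),.06),('tip',(256,588),.036),
 ('mat1',(267,329),.004),('mat2',(405,350),.004),('mat3',(378,516),.004),('mat4',(239,493),.004)): print(n,np.round(on(c,cr(*p),z)[:2],4))
# pack: minAreaRect of non-cream region at z=.036
roi=np.zeros(im.shape[:2],np.uint8); roi[138:172,276:312]=1
nav=((hsv[:,:,0]>100)&(hsv[:,:,0]<130)&(hsv[:,:,1]>40))|((hsv[:,:,0]<17)&(hsv[:,:,1]>130)|(abs(im.astype(int).max(2)-im.astype(int).min(2))<25)&(hsv[:,:,2]>75)&(hsv[:,:,2]<160))
m=(nav&(roi>0)).astype(np.uint8); 
k,l,st,ce=cv2.connectedComponentsWithStats(m); i=1+st[1:,4].argmax()
pts=np.argwhere(l==i)[:,::-1].astype(np.float32); R=cv2.boxPoints(cv2.minAreaRect(pts)); W=np.array([on(c,q,.036)[:2] for q in R]); print('pack',np.round(W,4).tolist(),W.mean(0)); 
for n,p in(('p',(507,140)),('p',(635,148)),('p',(628,243)),('p',(500,235))): print(np.round(on(c,cr(*p),.036)[:2],4))
# brush head mask
t=((hsv[:,:,0]>82)&(hsv[:,:,0]<98)&(hsv[:,:,1]>90)); t[:180]=0;t[:,:215]=0;t[:,260:]=0;t[226:]=0
R=cv2.minAreaRect(np.argwhere(t)[:,::-1].astype(np.float32)); W=np.array([on(c,q,.06)[:2] for q in cv2.boxPoints(R)]); print('head',np.round(W,4).tolist(),W.mean(0),R)
E
```

```text
Traceback (most recent call last):
IndexError: index 25 is out of bounds for axis 0 with size 25
```

```bash
cat > m.py <<'E'
from h import *
c=dict(np.load('pics/top0.npz')); im=c['image']; hsv=cv2.cvtColor(im,cv2.COLOR_BGR2HSV).astype(int)
br=im[:,:,0].astype(float)-im[:,:,2]
E1=[];E2=[]
for u in range(268,332,2):
    r0=int(110+97/4.3+(u-246.5)*(23/378))-12; col=br[r0:r0+20,u]; v=col-np.median(br[r0-8:r0+2,u]); k=7+v[7:13].argmax(); pk=v[k]
    b=k
    while b<18 and v[b+1]>pk/2: b+=1
    a=k
    while a>1 and v[a-1]>pk/2: a-=1
    E1.append((u,r0+b+(v[b]-pk/2)/(v[b]-v[b+1]))); E2.append((u,r0+a-(v[a]-pk/2)/(v[a]-v[a-1])))
for n,E in(('guide',E1),('back',E2)):
    P=np.array([on(c,e,.022)[:2] for e in E]); p=np.polyfit(P[:,1],P[:,0],1); rs=P[:,0]-np.polyval(p,P[:,1]); k=abs(rs)<.003; p=np.polyfit(P[k,1],P[k,0],1); print(n,p,k.sum(),abs(rs[k]).mean())
cr=lambda x,y:(x/4.3+160-.4,y/4.3+110-.4)
for n,p,z in(('railend',(755,108),.022),('mouth top rail side',(371,62),.052),('mouth top other',(363,208),.052),('hood back',(65,38),.052),('hoodback2',(52,185),.052),('dark/clear',(257,52),.052),('dark2',(248,190),.052),('yellow start',(441,80),.022),
 ('headA',(323,366),.06),('headB',(368,385),.06),('headC',(322,492),.06),('headD',(278,475),.06),('tip',(256,588),.036),
 ('mat1',(267,329),.004),('mat2',(405,350),.004),('mat3',(378,516),.004),('mat4',(239,493),.004),('p',(507,140),.036),('p',(635,148),.036),('p',(628,243),.036),('p',(500,235),.036)): print(n,np.round(on(c,cr(*p),z)[:2],4))
t=((hsv[:,:,0]>82)&(hsv[:,:,0]<98)&(hsv[:,:,1]>90)); t[:180]=0;t[:,:215]=0;t[:,260:]=0;t[223:]=0
R=cv2.minAreaRect(np.argwhere(t)[:,::-1].astype(np.float32)); W=np.array([on(c,q,.06)[:2] for q in cv2.boxPoints(R)]); print('head',np.round(W,4).tolist(),W.mean(0),R)
E
python3 m.py
```

```text
** On entry to DLASCL parameter number  4 had an illegal value
 ** On entry to DLASCL parameter number  4 had an illegal value
 ** On entry to DLASCL parameter number  4 had an illegal value
 ** On entry to DLASCL parameter number  4 had an illegal value
 ** On entry to DLASCL parameter number  5 had an illegal value
 ** On entry to DLASCL parameter number  4 had an illegal valuem.py:11: RuntimeWarning: divide by zero encountered in scalar divide
  E1.append((u,r0+b+(v[b]-pk/2)/(v[b]-v[b+1]))); E2.append((u,r0+a-(v[a]-pk/2)/(v[a]-v[a-1])))
h.py:9: RuntimeWarning: invalid value encountered in divide
  o,d=ray(c,uv); return o+d*(z-o[2])/d[2]
Traceback (most recent call last):
  File "m.py", line 13, in <module>
    P=np.array([on(c,e,.022)[:2] for e in E]); p=np.polyfit(P[:,1],P[:,0],1); rs=P[:,0]-np.polyval(p,P[:,1]); k=abs(rs)<.003; p=np.polyfit(P[k,1],P[k,0],1); print(n,p,k.sum(),abs(rs[k]).mean())
                                                 ~~~~~~~~~~^^^^^^^^^^^^^^^^^
numpy.linalg.LinAlgError: SVD did not converge in Linear Least Squares
```

```bash
python3 - <<'E'
s=open('m.py').read()
a=s.index('E1=[]'); b=s.index("for n,E in(('guide'")
new='''E1=[];E2=[]
B=cv2.resize(br,None,fx=8,fy=8,interpolation=cv2.INTER_LINEAR)
for u in range(268,330,2):
    v=B[:,u*8+4]; r=110+97/4.3+(u-246.5)*(23/378)-2; a0=int((r-5)*8); w=v[a0:a0+80]; th=(np.percentile(w,15)+np.percentile(w,92))/2
    h=np.where(w>th)[0]; E1.append((u,(a0+h[-1]+1)/8-.5)); E2.append((u,(a0+h[0])/8-.5))
'''
open('m.py','w').write(s[:a]+new+s[b:])
E
python3 m.py
```

```text
guide [0.09064638 0.68772933] 31 0.0002414257086902206
back [0.0923543  0.70571942] 31 0.0002049493083312843
railend [ 0.6822 -0.1517]
mouth top rail side [0.7139 0.1142]
mouth top other [0.6132 0.1217]
hood back [0.7353 0.3232]
hoodback2 [0.634  0.3332]
dark/clear [0.7226 0.1921]
dark2 [0.6274 0.1998]
yellow start [0.707  0.0678]
headA [0.5051 0.1501]
headB [0.4914 0.12  ]
headC [0.42   0.1524]
headD [0.4322 0.1817]
tip [0.3561 0.2011]
mat1 [0.5368 0.1948]
mat2 [0.5196 0.0981]
mat3 [0.4034 0.1195]
mat4 [0.4219 0.2164]
p [0.6609 0.0225]
p [ 0.6532 -0.066 ]
p [ 0.5871 -0.0594]
p [0.5948 0.0289]
head [[0.4311, 0.1868], [0.5077, 0.1523], [0.4932, 0.1207], [0.4167, 0.1553]] [0.46216317 0.15380391] ((233.70692443847656, 209.51722717285156), (11.94888687133789, 29.018726348876953), 23.198591232299805)
```

Values in world coordinates:
- Rail guide face: x≈0.6887+0.0915y, so the dock is yawed −5.2°.
- Mouth: feed coordinate ≈0.1795.
- Pack: centre ≈(0.624,−0.0185), size 66×89 mm against a given 64×90.
- Brush head: (0.463,0.1545), handle yaw 156°.

Everything is consistent, so I'll move.

Call:
{"api": "move_arm", "payload": {
  "targets": [
    [[0,0,-4],[0,0,0],100],
    [[0,0,-4],[0,0,0],100],
    [[3.48,-4.31,0],[0,0,0],100],
    [[3.48,-4.31,0],[0,0,0],100],
    [[3.48,-4.31,0],[0,0,0],100],
    [[3.48,-4.31,0],[0,0,0],100],
    [[3.48,-4.31,0],[0,0,0],100],
    [[3.48,-4.31,0],[0,0,0],100],
    [[3.48,-4.31,0],[0,0,0],100],
    [[3.48,-4.31,0],[0,0,0],100],
    [[3.48,-4.31,0],[0,0,0],100],
    [[3.48,-4.31,0],[0,0,0],100],
    [[3.48,-4.31,0],[0,0,0],100],
    [[3.48,-4.31,0],[0,0,0],100],
    [[3.48,-4.31,0],[0,0,0],100],
    [[3.48,-4.31,0],[0,0,0],100]
  ],
  "grip_force": 60
}}

```text
time: 2.1
ee_pos: [0.4632, 0.1546, 0.3026]
eef_rot: [0.984, 0.18, 0.0, 0.0]
ft_force: [1.6, -1.2, -1.4]
width: 0.0868
grip_force: 0.0
```

Call:
{"api": "move_arm", "payload": {
  "targets": [
    [[0,0,0],[0,0,-0.18],100],
    [[0,0,0],[0,0,-0.18],100],
    [[0,0,0],[0,0,-0.18],100],
    [[0,0,0],[0,0,-0.18],100],
    [[0,0,0],[0,0,-0.18],100],
    [[0,0,0],[0,0,-0.18],100],
    [[0,0,0],[0,0,-0.18],100],
    [[0,0,0],[0,0,-0.18],100],
    [[0,0,0],[0,0,-0.18],100],
    [[0,0,0],[0,0,-0.18],100],
    [[0,0,0],[0,0,-0.18],100],
    [[0,0,0],[0,0,-0.18],100],
    [[0,0,0],[0,0,-0.18],100]
  ]
}}

```text
time: 3.72
ee_pos: [0.4628, 0.1531, 0.3023]
eef_rot: [0.214, 0.977, -0.0, -0.0]
ft_force: [-0.5, -0.1, 0.4]
width: 0.0872
grip_force: 0.0
```

```bash
cat >> h.py <<'E'
def st():
    s=r.read_state(); q=s['eef_rot']; p=np.array(s['ee_pos'])
    from scipy.spatial.transform import Rotation as R
    M=R.from_quat(q).as_matrix(); return s,p,M
def info(*goals):
    s,p,M=st(); print('t',round(s['time'],2),'p',np.round(p,4),'yaw',round(np.degrees(np.arctan2(M[1,0],M[0,0])),2),'tilt',np.round(M[:2,2],3),'w',round(s['width'],4),'gf',round(s['grip_force'],1),'F',np.round(s['ft_force'],1),'j',np.round(s['joint_positions'],2))
    for g,yaw in goals:
        d=M.T@(np.array(g)-p); dy=(yaw-np.degrees(np.arctan2(M[1,0],M[0,0]))+180)%360-180; print('  shift cm',np.round(d*100,2),'wz',round(-np.radians(dy),4))
E
python3 -c "
from h import *
info(((.463,.1545,.030),156))"
```

```text
t 3.73 p [0.4628 0.1531 0.3023] yaw 155.26 tilt [-0. -0.] w 0.0872 gf 0.0 F [-0.5 -0.1  0.4] j [ 0.67  0.08 -1.11  1.64  0.07  1.47  0.68]
  shift cm [ 0.04  0.15 27.23] wz -0.013
```

Call:
{"api": "move_arm", "payload": {
  "targets": [
    [[0,0,5],[0,0,-0.013],100],
    [[0,0,5],[0,0,0],100],
    [[0,0,5],[0,0,0],100],
    [[0,0,5],[0,0,0],100],
    [[0,0,4.2],[0,0,0],100],
    [[0,0,2],[0,0,0],100],
    [[0,0,1],[0,0,0],100],
    [[0,0,0],[0,0,0],0],
    [[0,0,0],[0,0,0],0],
    [[0,0,0],[0,0,0],0],
    [[0,0,0],[0,0,0],0],
    [[0,0,0],[0,0,0],0]
  ]
}}

```text
time: 5.22
ee_pos: [0.4631, 0.1531, 0.0307]
eef_rot: [0.211, 0.978, -0.0, 0.0]
ft_force: [-0.2, 0.1, 0.1]
width: 0.0453
grip_force: 0.0
```

```bash
python3 -c "
from h import *
info()
c=shot('top','top1.png');s=shot('side','side1.png')
a=cv2.resize(c['image'][150:270,170:300],None,fx=4,fy=4,interpolation=3);b=cv2.resize(s['image'][130:250,240:340],None,fx=4,fy=4,interpolation=3)
o=np.zeros((480,800,3),np.uint8);o[:,:400]=b;o[:,400:]=a[:,:400];cv2.imwrite('pics/v1.png',o)"
```

```text
t 5.22 p [0.4631 0.1531 0.0307] yaw 155.66 tilt [ 0. -0.] w 0.0453 gf 0.0 F [-0.2  0.1  0.1] j [ 0.45  0.42 -0.99  1.98  0.42  0.97  0.41]
```

View pics/v1.png

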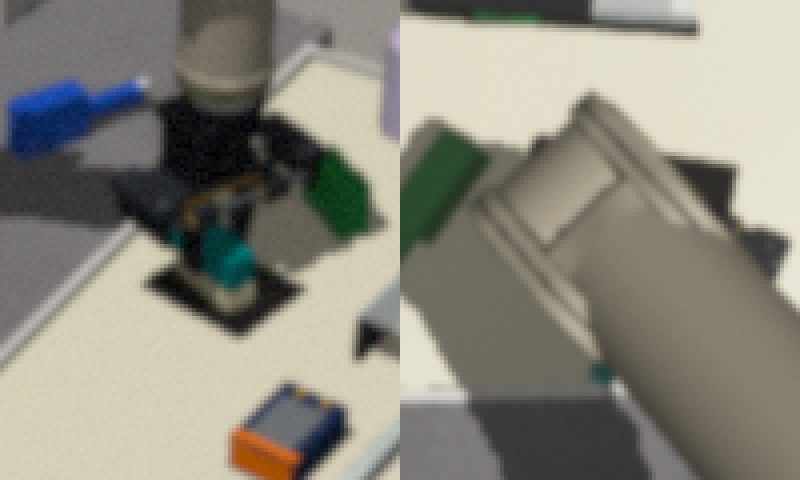

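The side view (left half) shows the fingers straddling the teal head mid-length at about (225,235). They are still closing.

Call:
{"api": "move_arm", "payload": {
  "targets": [
    [[0,0,0],[0,0,0],0],
    [[0,0,0],[0,0,0],0],
    [[0,0,0],[0,0,0],0],
    [[0,0,0],[0,0,0],0]
  ]
}}

```text
time: 5.82
ee_pos: [0.4631, 0.1532, 0.0306]
eef_rot: [0.211, 0.978, -0.0, 0.0]
ft_force: [-0.6, -0.9, 1.4]
width: 0.0313
grip_force: 60.0
```

```bash
cat >> h.py <<'E'
ex=np.array([.9958,-.0911]);ey=np.array([.0911,.9958]);S0=.1795;U0=.6858;YAW=84.77
def d2w(u,y,z): return np.r_[ex*(u+U0)+ey*(S0+y),z]
def w2d(p): return np.array([p[:2]@ex-U0,p[:2]@ey-S0])
E
python3 -c "
from h import *
from scipy.spatial.transform import Rotation as R
g=d2w(-.124,-.233,.11);s,p,M=st();print(g,w2d(p))
info((g,YAW))
M2=M@R.from_rotvec([0,0,1.237]).as_matrix(); print(M2.T@(g-p)*100)"
```

```text
[ 0.55456659 -0.10445528  0.11      ] [-0.23863618  0.01520975]
t 5.83 p [0.4631 0.1532 0.0306] yaw 155.66 tilt [ 0. -0.] w 0.0313 gf 60.0 F [-0.6 -0.9  1.4] j [ 0.45  0.42 -0.98  1.98  0.42  0.97  0.41]
  shift cm [-18.96 -19.7   -7.94] wz 1.2372
[-24.82382848  11.45540327  -7.94241185]
```

Call:
{"api": "move_arm", "payload": {
  "targets": [
    [[0,0,-2],[0,0,0],0],
    [[0,0,-3],[0,0,0],0],
    [[0,0,-3],[0,0,0],0],
    [[0,0,0],[0,0,0.177],0],
    [[0,0,0],[0,0,0.177],0],
    [[0,0,0],[0,0,0.177],0],
    [[0,0,0],[0,0,0.177],0],
    [[0,0,0],[0,0,0.177],0],
    [[0,0,0],[0,0,0.177],0],
    [[0,0,0],[0,0,0.177],0]
  ]
}}

```text
time: 7.08
ee_pos: [0.463, 0.1535, 0.1117]
eef_rot: [0.741, 0.671, 0.0, 0.0]
ft_force: [0.3, 0.0, -2.6]
width: 0.0317
grip_force: 60.0
```

```bash
python3 -c "
from h import *
info((d2w(-.124,-.233,.11),YAW))"
```

```text
t 7.08 p [0.463  0.1535 0.1117] yaw 84.36 tilt [0.001 0.   ] w 0.0317 gf 60.0 F [ 0.3  0.  -2.6] j [ 0.38  0.23 -0.87  1.91  0.2   1.09 -0.66]
  shift cm [-24.77  11.64   0.17] wz -0.0071
```

Call:
{"api": "move_arm", "payload": {
  "targets": [
    [[-4.95,2.33,0],[0,0,0],0],
    [[-4.95,2.33,0],[0,0,0],0],
    [[-4.95,2.33,0],[0,0,0],0],
    [[-4.95,2.33,0],[0,0,0],0],
    [[-4.95,2.33,0],[0,0,-0.007],0],
    [[0,0,0],[0,0,0],0]
  ]
}}

```text
time: 7.82
ee_pos: [0.5566, -0.1091, 0.1113]
eef_rot: [0.739, 0.674, 0.0, 0.0]
ft_force: [-0.4, -0.7, -2.2]
width: 0.0316
grip_force: 60.0
```

```bash
python3 -c "
from h import *
info((d2w(-.124,-.233,.0295),YAW))
c=shot('top','top2.png');s=shot('side','side2.png')
print(proj(c,d2w(-.124,-.108,.107)),proj(s,d2w(-.124,-.108,.107)))
a=cv2.resize(c['image'][110:210,250:350],None,fx=4,fy=4,interpolation=3);b=cv2.resize(s['image'][150:270,220:320],None,fx=4,fy=4,interpolation=3)
o=np.zeros((480,800,3),np.uint8);o[:,:400]=b;o[:400,400:]=a;cv2.imwrite('pics/v2.png',o)"
```

```text
t 7.83 p [ 0.5566 -0.1091  0.1113] yaw 84.68 tilt [ 0.001 -0.001] w 0.0316 gf 60.0 F [-0.4 -0.7 -2.2] j [ 0.68  0.38 -0.69  1.72  0.26  1.13 -0.17]
  shift cm [ 0.45 -0.25  8.18] wz -0.0016
[278.79245126 170.69301378] [302.74912375 205.59762468]
```

View pics/v2.png

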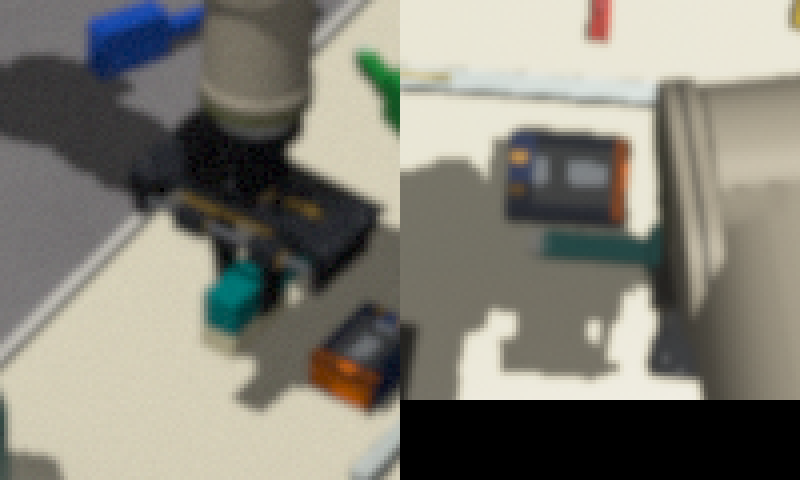

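The side view shows the brush held level with its bristles clear. In the top view the handle runs parallel to the pack, with the tip near crop (535,243), and a gap is left to the pack. Next I descend and press toward the rail.

Call:
{"api": "move_arm", "payload": {
  "targets": [
    [[0.45,-0.25,2],[0,0,0],0],
    [[0,0,3],[0,0,0],0],
    [[0,0,2.2],[0,0,0],0],
    [[0,0,1],[0,0,0],0],
    [[0,0,0],[0,0,0],0]
  ]
}}

```text
time: 8.55
ee_pos: [0.5538, -0.0985, 0.0288]
eef_rot: [0.736, 0.676, 0.0, -0.0]
ft_force: [0.3, -0.3, -1.4]
width: 0.0314
grip_force: 60.0
```

```bash
python3 -c "
from h import *
info((d2w(-.073,-.233,.0295),YAW)); print(w2d(st()[1]))
c=shot('top','top3.png');a=cv2.resize(c['image'][110:210,240:350],None,fx=7,fy=6,interpolation=3);cv2.imwrite('pics/v3.png',a)"
```

```text
t 8.55 p [ 0.5538 -0.0985  0.0288] yaw 85.14 tilt [-0.  0.] w 0.0314 gf 60.0 F [ 0.3 -0.3 -1.4] j [ 0.64  0.47 -0.65  1.8   0.34  0.99 -0.24]
  shift cm [-0.62  5.22 -0.07] wz 0.0065
[-0.12533585 -0.22711264]
```

Call:
{"api": "move_arm", "payload": {
  "targets": [
    [[-0.6,0.4,-0.1],[0,0,0.006],0],
    [[0,0.6,0],[0,0,0],0],
    [[0,0.5,0],[0,0,0],0],
    [[0,0.4,0],[0,0,0],0],
    [[0,0.4,0],[0,0,0],0],
    [[0,0.4,0],[0,0,0],0],
    [[0,0.4,0],[0,0,0],0],
    [[0,0.4,0],[0,0,0],0],
    [[0,0.4,0],[0,0,0],0],
    [[0,0.4,0],[0,0,0],0],
    [[0,0.3,0],[0,0,0],0],
    [[0,0,0],[0,0,0],0]
  ]
}}

```text
time: 10.1
ee_pos: [0.5996, -0.1096, 0.0296]
eef_rot: [0.739, 0.674, 0.0, 0.0]
ft_force: [-0.1, 0.3, -1.6]
width: 0.0315
grip_force: 60.0
```

```bash
python3 -c "
from h import *
info((d2w(-.073,-.233,.0295),YAW)); print(w2d(st()[1]))"
```

```text
t 10.1 p [ 0.5996 -0.1096  0.0296] yaw 84.72 tilt [0.001 0.   ] w 0.0315 gf 60.0 F [-0.1  0.3 -1.6] j [ 0.59  0.56 -0.63  1.67  0.37  1.03 -0.24]
  shift cm [0.1  0.56 0.01] wz -0.0008
[-0.07868889 -0.23400947]
```

Call:
{"api": "move_arm", "payload": {
  "targets": [
    [[0,0.2,0],[0,0,0],0],
    [[0,0.2,0],[0,0,0],0],
    [[0,0.15,0],[0,0,0],0]
  ]
}}

```text
time: 10.48
ee_pos: [0.6048, -0.1101, 0.0296]
eef_rot: [0.739, 0.674, -0.0, 0.0]
ft_force: [-2.5, -0.5, -0.2]
width: 0.0317
grip_force: 60.0
```

```bash
python3 -c "
from h import *
info(); print(w2d(st()[1]))
c=shot('top','top4.png');s=shot('side','side4.png')
a=cv2.resize(c['image'][110:210,250:350],None,fx=4,fy=4,interpolation=3);b=cv2.resize(s['image'][170:290,260:360],None,fx=4,fy=4,interpolation=3)
o=np.zeros((480,800,3),np.uint8);o[:,:400]=b;o[:400,400:]=a;cv2.imwrite('pics/v4.png',o)"
```

```text
t 10.47 p [ 0.6048 -0.1101  0.0296] yaw 84.73 tilt [ 0. -0.] w 0.0317 gf 60.0 F [-2.5 -0.5 -0.2] j [ 0.59  0.57 -0.62  1.66  0.37  1.04 -0.24]
[-0.07350282 -0.23404574]
```

View pics/v4.png

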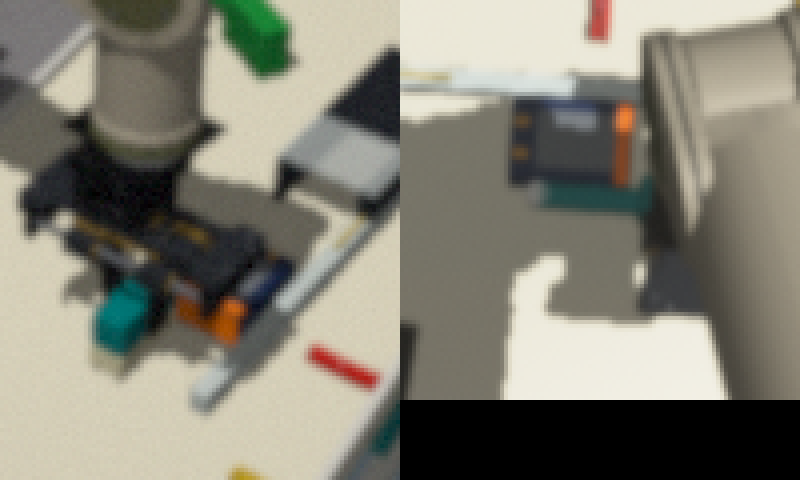

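The side view shows the pack at or very near the rail, and the top view shows the handle flat along its outer side (tip near (535,190)). I'll press a little more to seat it.

Call:
{"api": "move_arm", "payload": {
  "targets": [
    [[0,0.15,0],[0,0,0],0],
    [[0,0.15,0],[0,0,0],0]
  ]
}}

```text
time: 10.82
ee_pos: [0.6077, -0.1104, 0.0295]
eef_rot: [0.739, 0.674, -0.0, 0.0]
ft_force: [-2.3, 0.2, -0.7]
width: 0.0318
grip_force: 60.0
```

Call:
{"api": "move_arm", "payload": {
  "targets": [
    [[0,0.1,0],[0,0,0],0],
    [[0,0.1,0],[0,0,0],0]
  ]
}}

```text
time: 11.08
ee_pos: [0.6087, -0.1106, 0.0292]
eef_rot: [0.739, 0.674, -0.001, -0.001]
ft_force: [-8.6, 0.4, 2.0]
width: 0.0312
grip_force: 60.0
```

Call:
{"api": "move_arm", "payload": {
  "targets": [
    [[0,0.1,0],[0,0,0],0],
    [[0,0,0],[0,0,0],0]
  ]
}}

```text
time: 11.32
ee_pos: [0.6088, -0.1106, 0.0289]
eef_rot: [0.739, 0.674, -0.002, -0.001]
ft_force: [-9.9, 0.0, 2.3]
width: 0.0314
grip_force: 60.0
```

```bash
python3 -c "
from h import *
info(); print(w2d(st()[1]), st()[0]['torque'])"
```

```text
t 11.32 p [ 0.6088 -0.1106  0.0289] yaw 84.76 tilt [-0.004 -0.   ] w 0.0314 gf 60.0 F [-9.9  0.   2.3] j [ 0.58  0.58 -0.62  1.64  0.38  1.05 -0.25]
[-0.06950043 -0.23421552] [0.22425835 2.32076474 0.66730319]
```

Call:
{"api": "move_arm", "payload": {
  "targets": [
    [[0,-0.5,0],[0,0,0],0],
    [[0,-1,0],[0,0,0],0],
    [[0,-1.2,0],[0,0,0],0],
    [[-3,0,0],[0,0,0],0],
    [[-3.5,0,0],[0,0,0],0],
    [[-3,0,0],[0,0,0],0],
    [[0,2,0],[0,0,0],0],
    [[0,2,0],[0,0,0],0],
    [[0,1.5,0],[0,0,0],0],
    [[0,0,0],[0,0,0],0]
  ]
}}

```text
time: 12.58
ee_pos: [0.6301, -0.2075, 0.0296]
eef_rot: [0.739, 0.674, 0.0, 0.0]
ft_force: [0.6, 0.5, -1.1]
width: 0.0318
grip_force: 60.0
```

```bash
python3 -c "
from h import *
info((d2w(-.0405,-.329,.0295),YAW)); print(w2d(st()[1]))
c=shot('top','top5.png');s=shot('side','side5.png')
a=cv2.resize(c['image'][110:210,250:350],None,fx=4,fy=4,interpolation=3);b=cv2.resize(s['image'][170:290,260:360],None,fx=4,fy=4,interpolation=3)
o=np.zeros((480,800,3),np.uint8);o[:,:400]=b;o[:400,400:]=a;cv2.imwrite('pics/v5.png',o)"
```

```text
t 12.57 p [ 0.6301 -0.2075  0.0296] yaw 84.74 tilt [0.001 0.   ] w 0.0318 gf 60.0 F [ 0.6  0.5 -1.1] j [ 0.67  0.65 -0.58  1.52  0.38  1.09 -0.09]
  shift cm [-0.03 -0.11  0.01] wz -0.0005
[-0.03944675 -0.32872548]
```

View pics/v5.png

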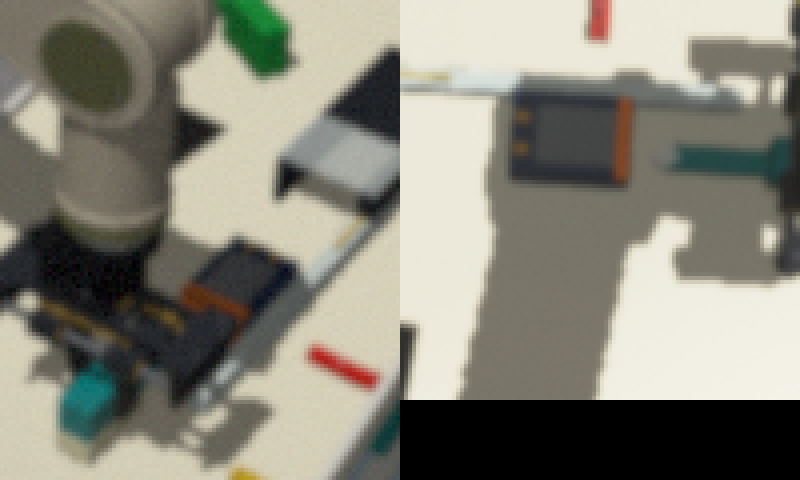

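The top view shows the tip end near crop (657,158) and the orange tail edge at x≈632, about 18 mm apart. The pack lies along the rail, and the handle sits ~12 mm outboard of the pack's centreline as planned.

Call:
{"api": "move_arm", "payload": {
  "targets": [
    [[0.5,0,0],[0,0,0],0],
    [[0.5,0,0],[0,0,0],0],
    [[0.3,0,0],[0,0,0],0],
    [[0.25,0,0],[0,0,0],0],
    [[0.25,0,0],[0,0,0],0],
    [[0.25,0,0],[0,0,0],0]
  ]
}}

```text
time: 13.42
ee_pos: [0.6316, -0.1879, 0.0296]
eef_rot: [0.739, 0.674, -0.0, 0.0]
ft_force: [-0.6, -2.8, -0.2]
width: 0.0314
grip_force: 60.0
```

Call:
{"api": "move_arm", "payload": {
  "targets": [
    [[0.25,0.01,0],[0,0,0],0],
    [[0.25,0.01,0],[0,0,0],0],
    [[0.25,0.01,0],[0,0,0],0]
  ]
}}

```text
time: 13.8
ee_pos: [0.6326, -0.18, 0.0295]
eef_rot: [0.739, 0.674, -0.0, 0.0]
ft_force: [-1.4, -1.8, -1.3]
width: 0.0316
grip_force: 60.0
```

```bash
python3 -c "
from h import *
info(); print(w2d(st()[1]))
c=shot('top','top6.png')
im=c['image'];h=cv2.cvtColor(im,cv2.COLOR_BGR2HSV);m=cv2.inRange(h,(3,130,60),(17,255,255));m[:120]=0;m[170:]=0;m[:,:280]=0;m[:,330:]=0
p=np.argwhere(m>0)[:,::-1].astype(np.float32);R=cv2.minAreaRect(p);print(R);print([np.round(w2d(on(c,q,.036)),4) for q in cv2.boxPoints(R)])"
```

```text
t 13.8 p [ 0.6326 -0.18    0.0295] yaw 84.72 tilt [-0. -0.] w 0.0316 gf 60.0 F [-1.4 -1.8 -1.3] j [ 0.64  0.64 -0.59  1.53  0.39  1.09 -0.14]
[-0.03948965 -0.30116053]
((302.5, 144.5), (19.0, 3.0), 90.0)
[array([-0.0035, -0.1653]), array([-0.0029, -0.1743]), array([-0.0599, -0.1779]), array([-0.0605, -0.169 ])]
```

Call:
{"api": "move_arm", "payload": {
  "targets": [
    [[0.4,0.02,0],[0,0,0],0],
    [[0.5,0.02,0],[0,0,0],0],
    [[0.5,0.02,0],[0,0,0],0],
    [[0.5,0.02,0],[0,0,0],0],
    [[0.5,0.02,0],[0,0,0],0],
    [[0.5,0.02,0],[0,0,0],0],
    [[0.5,0.02,0],[0,0,0],0],
    [[0.5,0.02,0],[0,0,0],0],
    [[0.5,0.02,0],[0,0,0],0],
    [[0.5,0.02,0],[0,0,0],0],
    [[0.5,0.02,0],[0,0,0],0],
    [[0.5,0.02,0],[0,0,0],0]
  ]
}}

```text
time: 15.35
ee_pos: [0.6405, -0.1211, 0.0295]
eef_rot: [0.739, 0.674, -0.0, 0.0]
ft_force: [-1.2, -2.8, -1.3]
width: 0.0319
grip_force: 60.0
```

```bash
python3 -c "
from h import *
info(); print(w2d(st()[1]))
c=shot('top','top7.png');s=shot('side','side7.png')
a=cv2.resize(c['image'][110:210,220:320],None,fx=4,fy=4,interpolation=3);b=cv2.resize(s['image'][170:290,260:360],None,fx=4,fy=4,interpolation=3)
o=np.zeros((480,800,3),np.uint8);o[:,:400]=b;o[:400,400:]=a;cv2.imwrite('pics/v7.png',o)"
```

```text
t 15.35 p [ 0.6405 -0.1211  0.0295] yaw 84.73 tilt [ 0. -0.] w 0.0319 gf 60.0 F [-1.2 -2.8 -1.3] j [ 0.56  0.63 -0.6   1.55  0.39  1.08 -0.23]
[-0.0369171  -0.24173629]
```

View pics/v7.png

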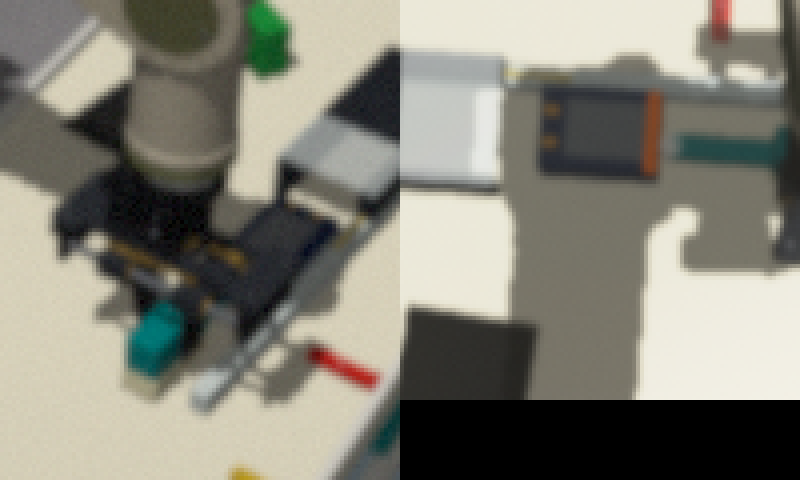

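The pack is parallel to and touching the rail, its front just before the mouth (crop x≈540 vs mouth 503), with the tip behind its tail. Continuing under the hood.

Call:
{"api": "move_arm", "payload": {
  "targets": [
    [[0.4,0.02,0],[0,0,0],0],
    [[0.5,0.02,0],[0,0,0],0],
    [[0.5,0.02,0],[0,0,0],0],
    [[0.5,0.02,0],[0,0,0],0],
    [[0.5,0.02,0],[0,0,0],0],
    [[0.5,0.02,0],[0,0,0],0],
    [[0.5,0.02,0],[0,0,0],0],
    [[0.5,0.02,0],[0,0,0],0],
    [[0.5,0.02,0],[0,0,0],0],
    [[0.5,0.02,0],[0,0,0],0],
    [[0.5,0.02,0],[0,0,0],0],
    [[0.5,0.02,0],[0,0,0],0],
    [[0.5,0.02,0],[0,0,0],0],
    [[0.5,0.02,0],[0,0,0],0],
    [[0.5,0.02,0],[0,0,0],0],
    [[0.5,0.02,0],[0,0,0],0]
  ]
}}

```text
time: 17.45
ee_pos: [0.651, -0.0427, 0.0295]
eef_rot: [0.739, 0.674, -0.0, 0.0]
ft_force: [-2.6, -2.7, -0.8]
width: 0.0317
grip_force: 60.0
```

```bash
python3 -c "
from h import *
info(); print(w2d(st()[1]))
c=shot('top','top8.png')
im=c['image'];h=cv2.cvtColor(im,cv2.COLOR_BGR2HSV);m=cv2.inRange(h,(3,130,60),(17,255,255));m[:120]=0;m[170:]=0;m[:,:230]=0;m[:,310:]=0
p=np.argwhere(m>0)[:,::-1].astype(np.float32);R=cv2.minAreaRect(p);print(R);print([np.round(w2d(on(c,q,.036)),4) for q in cv2.boxPoints(R)])"
```

```text
t 17.45 p [ 0.651  -0.0427  0.0295] yaw 84.73 tilt [ 0. -0.] w 0.0317 gf 60.0 F [-2.6 -2.7 -0.8] j [ 0.44  0.64 -0.62  1.55  0.4   1.08 -0.36]
[-0.03365125 -0.1627461 ]
((256.1802062988281, 141.47715759277344), (3.419858455657959, 19.165456771850586), 4.085616588592529)
[array([-0.0608, -0.0284]), array([-0.0032, -0.0284]), array([-0.0032, -0.0386]), array([-0.0608, -0.0385])]
```

Call:
{"api": "move_arm", "payload": {
  "targets": [
    [[0.4,0.01,0],[0,0,0],0],
    [[0.5,0.01,0],[0,0,0],0],
    [[0.5,0.01,0],[0,0,0],0],
    [[0.5,0.01,0],[0,0,0],0],
    [[0.5,0.01,0],[0,0,0],0],
    [[0.5,0.01,0],[0,0,0],0],
    [[0.5,0.01,0],[0,0,0],0],
    [[0.5,0.01,0],[0,0,0],0],
    [[0.5,0.01,0],[0,0,0],0],
    [[0.4,0.01,0],[0,0,0],0],
    [[0.3,0.01,0],[0,0,0],0]
  ]
}}

```text
time: 18.88
ee_pos: [0.6568, 0.0079, 0.0295]
eef_rot: [0.739, 0.674, -0.0, 0.0]
ft_force: [-2.0, -2.4, -1.3]
width: 0.0312
grip_force: 60.0
```

Call:
{"api": "move_arm", "payload": {
  "targets": [
    [[0.25,0.01,0],[0,0,0],0],
    [[0.25,0.01,0],[0,0,0],0],
    [[0.25,0.01,0],[0,0,0],0]
  ]
}}

```text
time: 19.25
ee_pos: [0.6578, 0.0151, 0.0296]
eef_rot: [0.739, 0.674, -0.0, 0.0]
ft_force: [-1.2, -1.4, -1.4]
width: 0.0317
grip_force: 60.0
```

```bash
python3 -c "
from h import *
info(); print(w2d(st()[1]))"
```

```text
t 19.25 p [0.6578 0.0151 0.0296] yaw 84.72 tilt [ 0. -0.] w 0.0317 gf 60.0 F [-1.2 -1.4 -1.4] j [ 0.36  0.65 -0.62  1.53  0.41  1.09 -0.45]
[-0.03216838 -0.1045305 ]
```

Call:
{"api": "move_arm", "payload": {
  "targets": [
    [[0.25,0.01,0],[0,0,0],0],
    [[0.25,0.01,0],[0,0,0],0]
  ]
}}

```text
time: 19.5
ee_pos: [0.6584, 0.0202, 0.0295]
eef_rot: [0.739, 0.674, 0.0, 0.0]
ft_force: [-1.3, -1.8, -1.2]
width: 0.0316
grip_force: 60.0
```

Call:
{"api": "move_arm", "payload": {
  "targets": [
    [[0.25,0.01,0],[0,0,0],0],
    [[0.25,0.01,0],[0,0,0],0]
  ]
}}

```text
time: 19.75
ee_pos: [0.6591, 0.0251, 0.0295]
eef_rot: [0.739, 0.674, -0.0, 0.0]
ft_force: [-1.9, -2.7, -2.3]
width: 0.0321
grip_force: 60.0
```

Call:
{"api": "move_arm", "payload": {
  "targets": [
    [[0.25,0.01,0],[0,0,0],0],
    [[0.25,0.01,0],[0,0,0],0]
  ]
}}

```text
time: 20.0
ee_pos: [0.6598, 0.0301, 0.0296]
eef_rot: [0.739, 0.674, 0.0, 0.0]
ft_force: [-1.5, -2.3, -1.5]
width: 0.0316
grip_force: 60.0
```

Call:
{"api": "move_arm", "payload": {
  "targets": [
    [[0.25,0.01,0],[0,0,0],0],
    [[0.25,0.01,0],[0,0,0],0]
  ]
}}

```text
time: 20.25
ee_pos: [0.6604, 0.0351, 0.0295]
eef_rot: [0.739, 0.674, -0.0, 0.0]
ft_force: [-0.5, -2.6, -2.0]
width: 0.0316
grip_force: 60.0
```

Call:
{"api": "move_arm", "payload": {
  "targets": [
    [[0.25,0.03,0],[0,0,0],0],
    [[0.25,0.03,0],[0,0,0],0]
  ]
}}

```text
time: 20.5
ee_pos: [0.6615, 0.04, 0.0295]
eef_rot: [0.739, 0.674, -0.0, 0.0]
ft_force: [-1.1, -2.4, -1.3]
width: 0.0314
grip_force: 60.0
```

Call:
{"api": "move_arm", "payload": {
  "targets": [
    [[0.25,0.02,0],[0,0,0],0],
    [[0.25,0.02,0],[0,0,0],0]
  ]
}}

```text
time: 20.75
ee_pos: [0.6621, 0.0428, 0.0294]
eef_rot: [0.739, 0.673, -0.001, 0.001]
ft_force: [-4.3, -8.7, 0.9]
width: 0.0317
grip_force: 60.0
```

Force has jumped to about 9 N at y≈0.042, which is shoe contact. I'll push ~10 mm slowly.

Call:
{"api": "move_arm", "payload": {
  "targets": [
    [[0.2,0.01,0],[0,0,0],0],
    [[0.2,0.01,0],[0,0,0],0]
  ]
}}

```text
time: 21.0
ee_pos: [0.6624, 0.0462, 0.0293]
eef_rot: [0.739, 0.673, -0.002, 0.001]
ft_force: [-4.7, -9.5, 1.2]
width: 0.0311
grip_force: 60.0
```

Call:
{"api": "move_arm", "payload": {
  "targets": [
    [[0.2,0.01,0],[0,0,0],0]
  ]
}}

```text
time: 21.12
ee_pos: [0.6627, 0.0482, 0.0293]
eef_rot: [0.739, 0.673, -0.002, 0.001]
ft_force: [-4.9, -9.5, 1.2]
width: 0.0315
grip_force: 60.0
```

```bash
python3 -c "
from h import *
info(); print(w2d(st()[1]))"
```

```text
t 21.12 p [0.6627 0.0482 0.0293] yaw 84.65 tilt [-0.002 -0.003] w 0.0315 gf 60.0 F [-4.9 -9.5  1.2] j [ 0.3   0.66 -0.62  1.51  0.42  1.1  -0.5 ]
[-0.03031237 -0.07113347]
```

Call:
{"api": "move_arm", "payload": {
  "targets": [
    [[0.2,0.01,0],[0,0,0],0],
    [[0.15,0,0],[0,0,0],0]
  ]
}}

```text
time: 21.38
ee_pos: [0.6633, 0.052, 0.0293]
eef_rot: [0.739, 0.673, -0.001, 0.001]
ft_force: [-3.5, -8.9, -0.1]
width: 0.0317
grip_force: 60.0
```

Call:
{"api": "move_arm", "payload": {
  "targets": [
    [[0.1,0,0],[0,0,0],0],
    [[0,0,0],[0,0,0],0]
  ]
}}

```text
time: 21.62
ee_pos: [0.6633, 0.0532, 0.0293]
eef_rot: [0.739, 0.673, -0.001, 0.001]
ft_force: [-3.0, -7.1, 0.0]
width: 0.0314
grip_force: 60.0
```

```bash
python3 -c "
from h import *
info(); print(w2d(st()[1]))
c=shot('top','top9.png')
im=c['image'];h=cv2.cvtColor(im,cv2.COLOR_BGR2HSV);m=cv2.inRange(h,(3,60,60),(17,255,255));m[:120]=0;m[170:]=0;m[:,:210]=0;m[:,246:]=0
p=np.argwhere(m>0)[:,::-1].astype(np.float32);print(len(p));R=cv2.minAreaRect(p);print(R);print([np.round(w2d(on(c,q,.036)),4) for q in cv2.boxPoints(R)])"
```

```text
t 21.62 p [0.6633 0.0532 0.0293] yaw 84.66 tilt [-0.001 -0.003] w 0.0314 gf 60.0 F [-3.  -7.1  0. ] j [ 0.29  0.67 -0.62  1.51  0.42  1.1  -0.51]
[-0.03009008 -0.06612461]
0
((0.0, 0.0), (0.0, 0.0), 0.0)
[array([0.3445, 0.7655]), array([0.3445, 0.7655]), array([0.3445, 0.7655]), array([0.3445, 0.7655])]
```

Call:
{"api": "move_arm", "payload": {
  "targets": [
    [[-0.2,0,0],[0,0,0],0],
    [[-0.5,0,0],[0,0,0],0],
    [[-1,0,0],[0,0,0],0],
    [[-2,0,0],[0,0,0],0],
    [[-2,0,0],[0,0,0],0],
    [[-2,0,0],[0,0,0],0],
    [[-2,0,0],[0,0,0],0],
    [[-1,0,0],[0,0,0],0],
    [[0,0,-2],[0,0,0],0],
    [[0,0,-4],[0,0,0],0],
    [[0,0,-3],[0,0,0],0],
    [[0,0,0],[0,0,0],0]
  ]
}}

```text
time: 23.18
ee_pos: [0.6558, -0.0497, 0.1237]
eef_rot: [0.738, 0.674, 0.002, 0.002]
ft_force: [-0.2, 0.5, -2.2]
width: 0.0317
grip_force: 60.0
```

```bash
python3 -c "
from h import *
info(((.465,.154,.12),155.66)); print(w2d(st()[1]))
c=shot('top','top10.png');cv2.imwrite('pics/v10.png',cv2.resize(c['image'][110:210,160:300],None,fx=5,fy=5,interpolation=3))"
```

```text
t 23.18 p [ 0.6558 -0.0497  0.1237] yaw 84.82 tilt [0.006 0.   ] w 0.0317 gf 60.0 F [-0.2  0.5 -2.2] j [ 0.47  0.55 -0.65  1.46  0.34  1.24 -0.31]
  shift cm [ 18.57 -20.84   0.26] wz -1.2363
[-0.02827443 -0.16925901]
```

Call:
{"api": "move_arm", "payload": {
  "targets": [
    [[3.71,-4.17,0],[0,0,0],0],
    [[3.71,-4.17,0],[0,0,0],0],
    [[3.71,-4.17,0],[0,0,0],0],
    [[3.71,-4.17,0],[0,0,0],0],
    [[3.71,-4.17,0],[0,0,0],0],
    [[0,0,0],[0,0,-0.177],0],
    [[0,0,0],[0,0,-0.177],0],
    [[0,0,0],[0,0,-0.177],0],
    [[0,0,0],[0,0,-0.177],0],
    [[0,0,0],[0,0,-0.177],0],
    [[0,0,0],[0,0,-0.177],0],
    [[0,0,0],[0,0,-0.175],0],
    [[0,0,0],[0,0,0],0]
  ]
}}

```text
time: 24.85
ee_pos: [0.4625, 0.1527, 0.1188]
eef_rot: [0.212, 0.977, -0.0, -0.001]
ft_force: [-0.8, -0.2, -1.5]
width: 0.0319
grip_force: 60.0
```

```bash
python3 -c "
from h import *
info(((.465,.154,.033),155.66))"
```

```text
t 24.85 p [0.4625 0.1527 0.1188] yaw 155.58 tilt [-0.001  0.   ] w 0.0319 gf 60.0 F [-0.8 -0.2 -1.5] j [ 0.51  0.26 -1.01  1.9   0.24  1.11  0.55]
  shift cm [-0.19  0.23  8.58] wz -0.0015
```

Call:
{"api": "move_arm", "payload": {
  "targets": [
    [[-0.2,0.2,3],[0,0,0],0],
    [[0,0,3],[0,0,0],0],
    [[0,0,1.6],[0,0,0],0],
    [[0,0,0.7],[0,0,0],0],
    [[0,0,0.2],[0,0,0],0],
    [[0,0,0.1],[0,0,0],0],
    [[0,0,0],[0,0,0],0]
  ]
}}

```text
time: 25.72
ee_pos: [0.4662, 0.1536, 0.034]
eef_rot: [0.211, 0.977, 0.0, 0.0]
ft_force: [0.4, 0.2, -2.3]
width: 0.0318
grip_force: 60.0
```

```bash
python3 -c "
from h import *
info(((.465,.154,.0306),155.66))"
```

```text
t 25.73 p [0.4662 0.1536 0.034 ] yaw 155.58 tilt [ 0.001 -0.   ] w 0.0318 gf 60.0 F [ 0.4  0.2 -2.3] j [ 0.41  0.4  -0.93  1.97  0.39  0.96  0.43]
  shift cm [ 0.13 -0.01  0.34] wz -0.0014
```

Call:
{"api": "move_arm", "payload": {
  "targets": [
    [[0,0,0.15],[0,0,0],0],
    [[0,0,0.1],[0,0,0],0],
    [[0,0,0],[0,0,0],0]
  ]
}}

```text
time: 26.1
ee_pos: [0.4658, 0.1535, 0.031]
eef_rot: [0.211, 0.977, -0.0, -0.0]
ft_force: [0.3, 0.1, -0.5]
width: 0.0316
grip_force: 60.0
```

Call:
{"api": "move_arm", "payload": {
  "targets": [
    [[0,0,0.07],[0,0,0],0],
    [[0,0,0],[0,0,0],0]
  ]
}}

```text
time: 26.35
ee_pos: [0.466, 0.1535, 0.0306]
eef_rot: [0.211, 0.977, -0.0, 0.0]
ft_force: [-2.1, -0.4, 3.3]
width: 0.0315
grip_force: 60.0
```

Touchdown: the force now pushes up at the grasp height. Next I open, wait, and raise the arm straight up.

Call:
{"api": "move_arm", "payload": {
  "targets": [
    [[0,0,0],[0,0,0],30],
    [[0,0,0],[0,0,0],60],
    [[0,0,0],[0,0,0],80],
    [[0,0,0],[0,0,0],80],
    [[0,0,0],[0,0,0],80],
    [[0,0,0],[0,0,0],80],
    [[0,0,-1.5],[0,0,0],80],
    [[0,0,-3],[0,0,0],80],
    [[0,0,-5],[0,0,0],80],
    [[0,0,-5],[0,0,0],80],
    [[0,0,-5],[0,0,0],80]
  ]
}}

```text
time: 27.72
ee_pos: [0.4655, 0.1539, 0.2279]
eef_rot: [0.211, 0.978, 0.0, 0.0]
ft_force: [0.6, -0.0, 0.8]
width: 0.0695
grip_force: 0.0
```

```bash
python3 -c "
from h import *
info(((.32,-.25,.25),155))"
```

```text
t 27.73 p [0.4655 0.1539 0.2279] yaw 155.65 tilt [ 0.001 -0.   ] w 0.0695 gf 0.0 F [ 0.6 -0.   0.8] j [ 0.59  0.13 -1.06  1.76  0.12  1.32  0.65]
  shift cm [ -3.39 -42.8   -2.21] wz 0.0114
```

Call:
{"api": "move_arm", "payload": {
  "targets": [
    [[0,0,-4],[0,0,0],80],
    [[0,-5,0],[0,0,0],80],
    [[0,-5,0],[0,0,0],80],
    [[0,-5,0],[0,0,0],80],
    [[0,-5,0],[0,0,0],80],
    [[0,-5,0],[0,0,0],80],
    [[0,0,0],[0,0,0],80]
  ]
}}

```text
time: 28.6
ee_pos: [0.3614, -0.0764, 0.266]
eef_rot: [0.214, 0.977, -0.0, 0.0]
ft_force: [-0.3, 0.3, -0.8]
width: 0.0696
grip_force: 0.0
```

```bash
python3 -c "
from h import *
info()
c=shot('top','top11.png');s=shot('side','side11.png')
a=cv2.resize(c['image'][110:260,160:260],None,fx=4,fy=4,interpolation=3);b=cv2.resize(s['image'][160:310,270:370],None,fx=4,fy=4,interpolation=3)
o=np.zeros((600,800,3),np.uint8);o[:,:400]=b;o[:,400:]=a;cv2.imwrite('pics/v11.png',o)"
```

```text
t 28.6 p [ 0.3614 -0.0764  0.266 ] yaw 155.34 tilt [ 0.001 -0.001] w 0.0696 gf 0.0 F [-0.3  0.3 -0.8] j [ 0.9  -0.29 -0.66  1.96 -0.18  1.42  1.43]
```

View pics/v11.png

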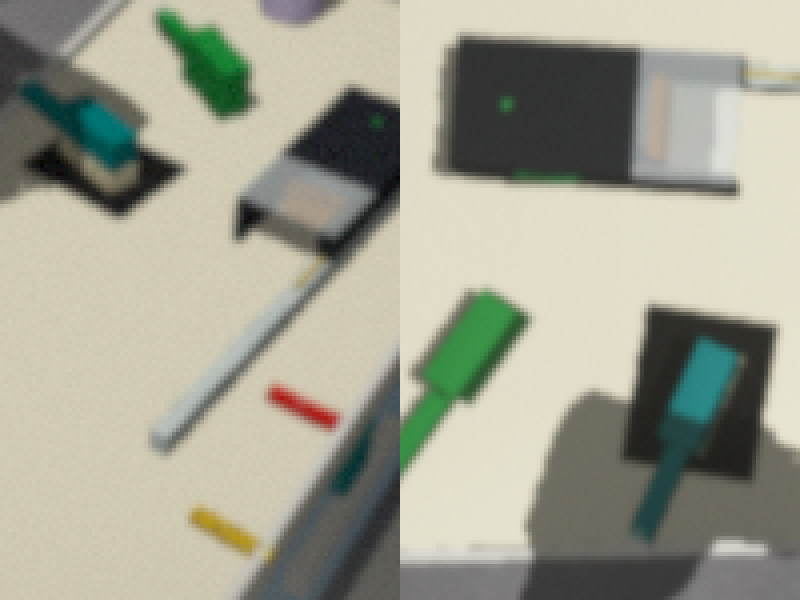

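The brush stands bristles down on its mat. Through the clear roof the pack's orange tail shows at top crop x≈658, y 75–160. I'll check numerically that it is against the rail.

```bash
python3 -c "
from h import *
c=dict(np.load('pics/top11.npz'));im=c['image'].astype(float);d=im[:,:,2]-im[:,:,0]
d=d[125:155,218:238];ys,xs=np.where(d>22);p=np.stack([xs+218,ys+125],1).astype(np.float32);p=p[(p[:,0]<232)]
R=cv2.minAreaRect(p);print(len(p),R);print([np.round(w2d(on(c,q,.036)),4) for q in cv2.boxPoints(R)])"
```

```text
50 ((223.80880737304688, 138.9852752685547), (2.684377908706665, 18.100374221801758), 4.398705005645752)
[array([-0.0582,  0.0671]), array([-0.0039,  0.067 ]), array([-0.0039,  0.059 ]), array([-0.0583,  0.0591])]
```

```bash
python3 -c "
from bench import r
print(r.close_job())"
```

```text
the job is handed in; nothing more can be done
None
```

I pressed the pack square to the rail with the brush handle and fed it along the rail under the hood. The force then jumped to about 9 N at the shoe, and I pushed on about 11 mm without hitting its end stop. I laid the brush back bristles down on its mat and handed the job in at about 29 s; the judging result was not shown.

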